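# Clamp the oil stone in the bench stone holder

### The arm

A 7-joint arm with a two-finger parallel gripper is mounted at the origin on a cart in front of the work surface, level with it; the furniture and walls round the work are solid. World frame = base frame: x ahead of the robot, y to its left, z up, the work surface at z = 0. Lengths are in m, angles in rad, forces in N, time in s.
With the tool pointing down it reaches from about 0.4 to 0.875 m from the base axis. Payload 4.4 kg.
Tool frame: the origin (TCP) lies on the centre line of the jaws, within the pads' length; the fingertips stand 25 mm ahead of it and the grasp point (between the pads) lies 6 mm ahead of it; x points along the fingers, z is the direction in which the jaws open and shut, and the axes are right-handed (so a half turn about x gives the same grasp; the last joint's range is limited). The gripper opens to 85 mm and grips with 20 to 120 N. Pads are 22 mm wide; open, the fingers measure 114 mm over their backs; the gripper's body (76 mm by 85 mm) begins 54 mm behind the grasp point. The pads swing forward as they close: fully open they stand 13 mm farther back than shut.
Start: joints at [1.046, 0.628, 0.038, 1.517, -0.027, 0.996, -0.02], TCP at [0.288, -0.583, 0.256] pointing down, gripper open.
Joint ranges: [-3.06, 3.06], [-0.37, 2.12], [-1.25, 1.32], [0.18, 2.47], [-1.1, 4.24], [0.23, 1.98], [-2.94, 2.94]. Speed limits (rad/s): [2.57, 2.57, 3.14, 3.14, 3.14, 3.14, 3.14].

### API

Orientations are given as a unit quaternion [x, y, z, w].
In Python, from bench import * gives the robot as it stands. Calls block until the motion is done:
- move_pose(position, orientation): joint-space move of the TCP to a pose.
- line_to(position, feed=0.15, rotation=None): straight line of the TCP; rotation=None keeps the orientation; feed is the mean speed in m/s.
- move_joints(angles): joint-space move.
- open_jaws() and close_gripper(grasp_force=None): open the fingers fully, or close them until they stop; grasp_force is the grip in N (None keeps the last).
- dwell(seconds).
- solve_ik(position, orientation): joint angles nearest the present ones, or None.
- capture(name): name is "side" or "top"; returns the picture (480x640x3 uint8, red, green, blue); there is no depth.
- camera_params(name): a dict with "mtx" (3x3 intrinsics, pixels), "k1" (the pictures are not rectified: a ray, as slopes to the right and down, at radius r is drawn at 1 + k1 r^2 times it, then the intrinsics apply), "origin" and "rotation" of the camera in the world. Camera axes: x right, y up, looking along -z (the intrinsics and any distortion apply to the point x, -y, -z); pixel columns grow to the right and rows downward; lengths in m; the calibration is good to about 2 mm. A picture is of the moment at which its call begins. camera_params takes no time and is no camera call.
A pose or a line that the arm cannot do raises Unreachable and nothing moves.
- close_job(): hands the job in, once; it reports no verdict.
Readings, each from a call of its own:
- read_time(): time.
- read_qpos(): joint angles.
- read_dq(): joint speeds.
- read_joint_torque(): joint torques, N m.
- read_tcp_pos(): TCP position.
- read_tcp_rot(): TCP orientation.
- read_ft_force(): force on the tool from outside, world axes, zero at the start.
- read_torque(): the same for the moment, N m.
- read_grip_width(): finger opening in m.
Only numpy, scipy, OpenCV 4.12 (cv2) and the standard library are available. Lean on these libraries where they do the work, as an engineer would, in place of code of your own. Each camera call takes 0.05 s, during which the arm holds its last target.

### The job

Make the stone holder ready for sharpening: turn its cam knob back to the open stop, take the graver that was left lying in its bed out by the handle and lay it flat on the bench. Then set the oil stone down gently, without letting it fall, flat in the bed between the guides, let go, and turn the cam knob clockwise until the sprung pawl drops into its notch and the jaw holds the stone against the end stop. Do not push the other things about or tip them.

Things in the scene. Friction and masses are not known exactly. Their poses are not given: they have to be found in the camera images.
- cam_knob (a joint): Angle of the holder's cam knob: 0 at its open stop, grows clockwise seen from above (closing), pawl in its notch at 1.40 (play 0.03), end of travel 1.45. Starts between 0.6 and 1.1; stays where it is left (friction 0.03 N m) while the jaw presses no stone. Closing on a stone takes up to 0.2 N m; let go before the pawl drops, the jaw spring turns it back.
- cam_grip (a point): Middle of the knob's black bar grip, on the vertical cam axis, 66 mm over the bench. The bar is 66 mm long, 15 mm wide, 28 mm high (50 to 78 mm over the bench); grip it across its width. The point's x axis lies along the bar (along the holder at knob angle 0) and turns with it. Nothing within 65 mm of the axis rises above 45 mm but the bar.
- detent_pawl (a joint): How far the sprung steel pawl has dropped towards the cam axis, m: 0 with its round nose on the rim of the round steel index plate (60 mm across, under the bar grip), 0.005 fully in the plate's notch. Its own spring (about 6 N) moves it; it is not to be handled.
- pawl_button (a point): Black 12 mm ball on the outer end of the pawl, beside the cam knob on the holder's left (+y) side, 33 mm over the bench; it moves 5 mm inwards when the pawl drops.
- holder_jaw (a joint): Travel of the jaw that the cam pushes along the bed, m: 0 open, about 0.0129 at knob angle 1.40. From jaw plate to end stop the bed is 164 mm long with the knob at 0, and 151 mm at 1.40 when empty.
- jaw_plate: Sprung steel jaw plate with a rubber face, 64 mm wide, top 15 mm over the bed, at the knob end of the bed. Its springs yield up to 6 mm (5 N at first, then 2.5 N per mm).
- bed_center (a point): Centre of the clamped stone's underside, on the cork bed 18 mm over the bench. x runs along the bed from the cam knob (axis at -143 mm) to the end stop (face at +77.5 mm, 15 mm high), y across, z up. Stone laid with the knob open: its centre may lie from x = -9 mm to 0, y within 3 mm.
- stone_holder: The grey holder, 284 x 108 mm, fixed to the bench; origin under its middle, x along it from the knob end to the end stop. Bed centre 43 mm along +x. At the bed's corners four round guide bars, 8 mm thick, rise 7 mm over the bed with 72 mm between them across; within 38 mm either way of the bed centre there are none, so fingers have room there.
- stone_center (a point): Centre of the dark grey oil stone, a flat block 155 x 66 x 26 mm, 0.38 to 0.60 kg, half-way up; x along its length, y across its width. At the start it lies flat on the bench left or right of the holder.
- oil_stone: The same oil stone; the origin is the centre of its underside.
- graver_handle (a point): Middle of the brown wooden mushroom handle of the graver lying in the bed, 12.5 mm above what it lies on. Handle 42 mm long, up to 31 mm wide, 25 mm high, flat underneath; grip it across. The graver is 112 mm long, 35 g; its thin blade points along the point's -y, tip 91 mm from here; the handle ends 21 mm along +y. A second graver at the front edge is not wanted.
- paste_tin: Round tin, 56 mm across, 22 mm high, standing close beside one long side of the oil stone; the origin is the centre of its underside. Leave it standing.
- loupe: Black eye loupe, 38 mm across, 32 mm high, standing some 40 mm from the other long side of the stone; origin at the centre of its underside. Leave it.
- pen_pot: Black pen pot, 80 mm across, 147 mm high with its pens, at the back on the right; origin at the centre of its underside. Leave it standing.
- oil_bottle: Small oil bottle, 28 mm across, 93 mm high, at the back on the left; origin at the centre of its underside. Leave it standing.
- instrument_box: Closed wooden box, 114 mm (its x) by 170 mm (its y), 53 mm high, on the side of the holder where the stone is not; origin at the centre of its underside. Leave it. Apart from the listed things the bench is free for x from 0.40 to 0.65, y from -0.30 to 0.39; a white control unit, 90 mm high, stands at the back right beyond the line from (0.67, -0.21) to (0.50, -0.34).

How it is judged:
By the outcome, as a careful person would: the job done as asked, in the order asked, and still so for the second after the job is handed in, with the robot touching nothing.
It also fails if it takes over 72 s, if anything falls off the work surface, if the arm or the gripper's body presses on something with over 40 N, if the wrist force passes 120 N, or if a joint passes its speed limit or range.

## Working session

There is one attempt and no reset: what is moved stays moved. The work goes in short steps, each a Python script; the robot and the scene stay as the last script left them, time stands still between calls to the robot, and variables do not carry over. Pictures are saved under pics/ and viewed, and the job is handed in when it is done.

```bash
mkdir -p pics; ls; python3 - <<'E'
from bench import *
import cv2,numpy as np
for n in("top","side"):
    im=capture(n); cv2.imwrite(f"pics/{n}0.png",im[:,:,::-1]); p=camera_params(n); print(n,p)
print(read_time(),read_tcp_pos(),read_tcp_rot(),read_qpos())
E
```

```text
pics
top {'mtx': array([[485.14847329,   0.        , 319.28486838],
       [  0.        , 485.14847329, 241.87239722],
       [  0.        ,   0.        ,   1.        ]]), 'k1': -0.0028467302024357886, 'origin': array([0.41147724, 0.01403737, 1.03817798]), 'rotation': array([ 0.06074058, -0.04703012, -0.69965399,  0.71034009])}
side {'mtx': array([[561.00787752,   0.        , 324.90378466],
       [  0.        , 561.00787752, 226.05816236],
       [  0.        ,   0.        ,   1.        ]]), 'k1': -0.042719914254143905, 'origin': array([0.03876338, 0.97948664, 0.97221882]), 'rotation': array([-0.11596124,  0.41154788,  0.87633745, -0.22184229])}
0.1 [ 0.28769359 -0.58232575  0.25548016] [ 0.37350409  0.6010951  -0.37288597  0.60011285] [ 1.04620741  0.62927017  0.03841226  1.51823519 -0.0270076   0.99624514
 -0.01997948]
```

View pics/top0.png

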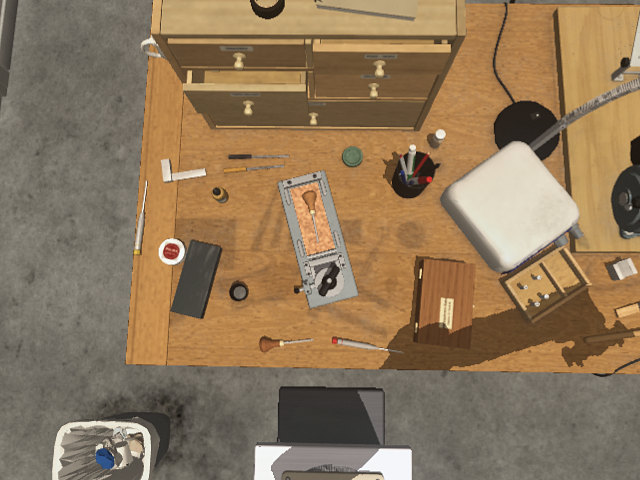

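View pics/side0.png

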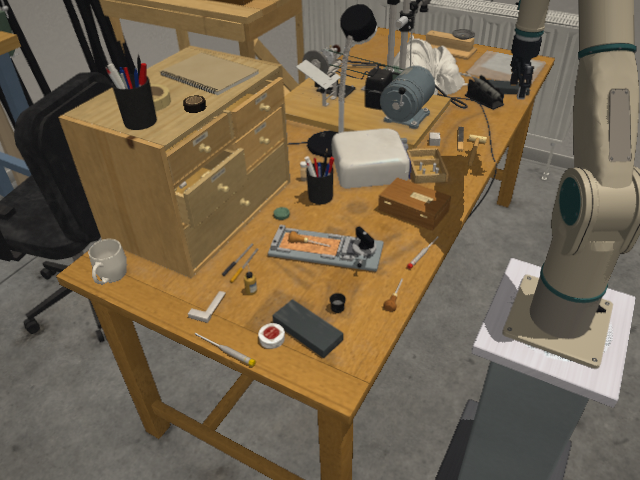

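The top view has +x up and +y left. The holder runs from (330,290) at the knob to (300,180). The graver handle is at (310,200), the stone at (197,280), the tin at (171,251), the loupe at (238,290) and the box at (445,300). Next I'll write helpers and look at enlarged crops.

```bash
cat > h.py <<'E'
import numpy as np,cv2
from scipy.spatial.transform import Rotation as R
from bench import *
def ray(n,uv):
    p=camera_params(n);K=p['mtx'];uv=np.atleast_2d(np.asarray(uv,float))
    d=np.c_[(uv[:,0]-K[0,2])/K[0,0],(uv[:,1]-K[1,2])/K[1,1]]
    s=d.copy()
    for _ in range(20): s=d/(1+p['k1']*(s**2).sum(1,keepdims=True))
    v=np.c_[s[:,0],-s[:,1],-np.ones(len(s))]
    return np.array(p['origin']),R.from_quat(p['rotation']).apply(v)
def plane(n,uv,z):
    o,v=ray(n,uv); return o+v*((z-o[2])/v[:,2])[:,None]
def proj(n,P):
    p=camera_params(n);K=p['mtx'];c=R.from_quat(p['rotation']).inv().apply(np.atleast_2d(P)-p['origin'])
    s=np.c_[c[:,0]/-c[:,2],-c[:,1]/-c[:,2]]; s=s*(1+p['k1']*(s**2).sum(1,keepdims=True))
    return s*[K[0,0],K[1,1]]+[K[0,2],K[1,2]]
def snap(n,f):
    im=capture(n)[:,:,::-1].copy(); cv2.imwrite(f"pics/{f}.png",im); return im
def crop(im,x0,y0,w,h,k,f):
    c=cv2.resize(im[y0:y0+h,x0:x0+w],None,fx=k,fy=k,interpolation=cv2.INTER_CUBIC); cv2.imwrite(f"pics/{f}.png",c)
E
python3 - <<'E'
from h import *
t=cv2.imread('pics/top0.png');s=cv2.imread('pics/side0.png')
crop(t,265,165,110,145,4,'tc1'); crop(t,150,220,120,110,5,'tc2'); crop(s,250,210,200,150,4,'sc1')
E
```

```text
(no output)
```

View pics/tc1.png

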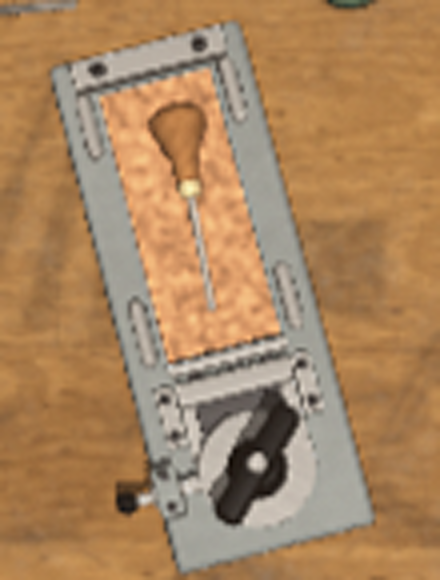

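View pics/tc2.png

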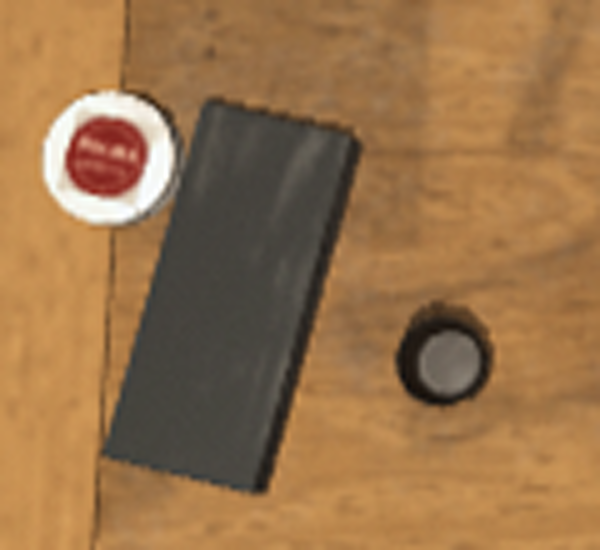

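View pics/sc1.png

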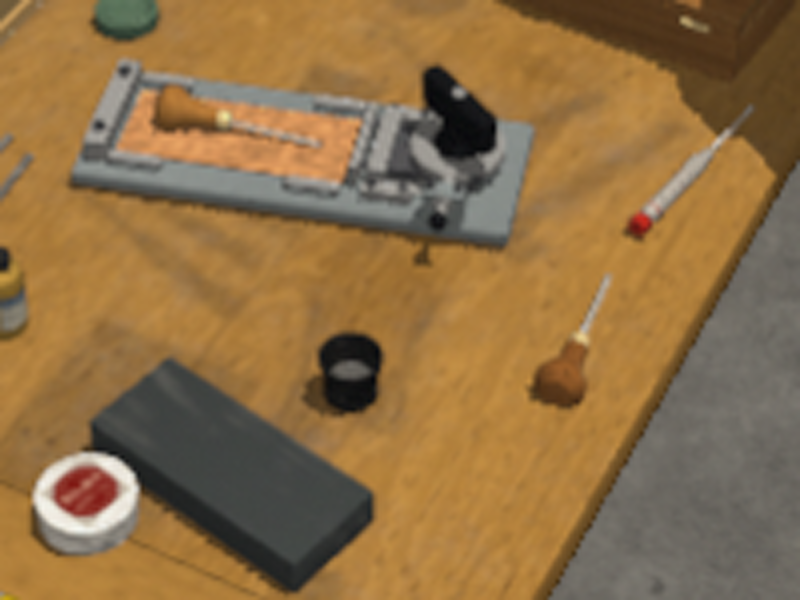

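The top crop shows the knob bar running from (232,510) to (282,400), with its white centre at (257,462). That is roughly 40° clockwise of the holder axis. The tin touches, or nearly touches, the stone's left long side. Next I'll measure with masks.

```bash
cat > meas.py <<'E'
from h import *
t=cv2.imread('pics/top0.png');s=cv2.imread('pics/side0.png')
def blob(im,roi,lo,hi,bgr=False,pick=None,k=3):
    x,y,w,h=roi; c=im[y:y+h,x:x+w]; c=c if bgr else cv2.cvtColor(c,cv2.COLOR_BGR2HSV)
    m=cv2.inRange(c,lo,hi); m=cv2.morphologyEx(m,cv2.MORPH_CLOSE,np.ones((k,k)))
    cs,_=cv2.findContours(m,cv2.RETR_EXTERNAL,cv2.CHAIN_APPROX_NONE)
    a=max(cs,key=cv2.contourArea); mm=np.zeros_like(m); cv2.drawContours(mm,[a],-1,255,-1)
    ys,xs=np.nonzero(mm); return np.c_[xs,ys]+[x,y],a[:,0,:]+[x,y]
def rect(P): # P Nx2 world
    (c,sz,an)=cv2.minAreaRect((P*1000).astype(np.float32)); 
    b=cv2.boxPoints((c,sz,an))/1000; e=[b[1]-b[0],b[2]-b[1]]; e=max(e,key=np.linalg.norm); 
    if e[0]<0:e=-e
    return np.array(c)/1000,np.array(sz),np.arctan2(e[1],e[0])
E
cat > m1.py <<'E'
from meas import *
# cork
px,ct=blob(t,(270,165,100,140),(5,90,150),(18,255,255)); 
print('cork',rect(plane('top',ct,.018)[:,:2]),len(px))
for z in(.005,.012): 
  hs=cv2.cvtColor(t,cv2.COLOR_BGR2HSV)
  px,ct=blob(t,(270,165,100,145),(0,0,60),(180,70,255),k=9); print('holder',z,rect(plane('top',ct,z)[:,:2]),len(px))
# bar
px,ct=blob(t,(310,255,45,45),(0,0,0),(180,255,70)); print('bar',rect(plane('top',ct,.078)[:,:2]),len(px),ct.min(0),ct.max(0))
# stone
px,ct=blob(t,(165,230,65,95),(0,0,0),(180,255,100)); b=rect(plane('top',ct,.026)[:,:2]); print('stone',b,len(px))
px,ct=blob(t,(297,186,25,30),(3,110,40),(20,255,165)); print('handle',px.mean(0),plane('top',px.mean(0),.018+.0125),rect(plane('top',ct,.03)[:,:2]),len(px))
print('dot',plane('top',[265+257/4-.4,165+462/4-.4],.078))
print('tin',plane('top',[150+111/5-.4,220+158/5-.4],.022))
print('loupe',plane('top',[150+443/5-.4,220+358/5-.4],.032))
P=lambda x,y,z:plane('top',[150+x/5-.4,220+y/5-.4],z).round(4)
for q in [(210,98),(357,135),(252,488),(104,456)]: print('stonecorner',P(*q,.026))
H=lambda x,y,z:plane('top',[265+x/4-.4,165+y/4-.4],z).round(4)
for q in [(52,70),(240,22),(373,520),(182,572)]: print('holdercorner',H(*q,.012))
for q in [(190,187),(210,308)]: print('graver',H(*q,.025))
S=lambda x,y,z:plane('side',[250+x/4-.4,210+y/4-.4],z).round(4)
for q in [(170,358),(372,492),(297,565),(92,427)]: print('sidestone',S(*q,.026))
print('side dot',S(459,93,.078)); 
E
python3 m1.py
```

```text
cork (array([0.5871524 , 0.03611289]), array([301.39205933, 215.99034119]), np.float32(0.010727617)) 7153
holder 0.005 (array([0.57458252, 0.04511692]), array([293.87225342, 119.39926147]), np.float32(0.2722341)) 6614
holder 0.012 (array([0.57347742, 0.04490633]), array([291.88122559, 118.59030914]), np.float32(0.272234)) 6614
bar (array([0.4843602 , 0.01303183]), array([27.88874054, 68.24744415]), np.float32(-0.25059777)) 319 [319 262] [338 295]
stone (array([0.48917831, 0.30352374]), array([ 96.99795532, 155.6227417 ]), np.float32(-0.21976808)) 2526
handle [309.28712871 198.51485149] [[0.65950232 0.05778938 0.0305    ]] (array([0.6563028 , 0.05385348]), array([43.5478096 , 29.73867416]), np.float32(0.44727916)) 101
dot [[0.48274415 0.01375157 0.078     ]]
tin [[0.54321485 0.34830767 0.022     ]]
loupe [[0.46029696 0.20127389 0.032     ]]
stonecorner [[0.569  0.3063 0.026 ]]
stonecorner [[0.554  0.2429 0.026 ]]
stonecorner [[0.4057 0.2795 0.026 ]]
stonecorner [[0.4178 0.3421 0.026 ]]
holdercorner [[0.7    0.1286 0.012 ]]
holdercorner [[0.7283 0.0263 0.012 ]]
holdercorner [[ 0.4581 -0.0476  0.012 ]]
holdercorner [[0.4294 0.0523 0.012 ]]
graver [[0.6328 0.0515 0.025 ]]
graver [[0.5676 0.0397 0.025 ]]
sidestone [[0.553  0.2469 0.026 ]]
sidestone [[0.4047 0.28   0.026 ]]
sidestone [[0.4166 0.3419 0.026 ]]
sidestone [[0.564  0.3121 0.026 ]]
side dot [[0.4834 0.0133 0.078 ]]
```

Both cameras agree to about 2–3 mm. The axis comes out at (0.483, 0.0135) from the dot, and from the holder corners it is (0.4827, 0.0132). Before moving I'll check reach, joint 7 limits and the finger-tip geometry.

```bash
cat >> h.py <<'E'
YH=0.271; BED=np.array([.6204,.0514]); AX=np.array([.4829,.0133])
def down(phi): # jaws open along world yaw phi, pointing down
    z=np.array([np.cos(phi),np.sin(phi),0]);x=np.array([0,0,-1.]);y=np.cross(z,x)
    return R.from_matrix(np.c_[x,y,z]).as_quat()
def bedpt(x,y=0): return BED+np.array([np.cos(YH)*x-np.sin(YH)*y,np.sin(YH)*x+np.cos(YH)*y])
def st(l=''): print(l,'t%.2f'%read_time(),'tcp',np.round(read_tcp_pos(),4),'F',np.round(read_ft_force(),1),'T',np.round(read_torque(),2),'w%.4f'%read_grip_width(),'q7 %.3f'%read_qpos()[6],flush=True)
E
python3 - <<'E'
from h import *
print(R.from_quat(read_tcp_rot()).as_matrix().round(2))
for nm,xy,z,b in [('knob-.7',AX,.075,YH-.7),('knob0',AX,.075,YH),('knob1.42',AX,.075,YH-1.42),('grav',[.657,.0565],.05,.18),('grav out',[.59,.165],.03,.18),('stone',[.479,.2945],.03,-.232),('bed',bedpt(-12),.05,YH)]:
  for s in(1,-1):
    for zz in(z,.16):
      q=solve_ik([*xy,zz],down(b+s*np.pi/2)); print(nm,s,zz,None if q is None else np.round(q,2))
crop(cv2.imread('pics/side0.png'),480,10,90,100,5,'sg')
print(proj('side',read_tcp_pos()), proj('side',read_tcp_pos()-[0,0,.025]))
E
```

```text
[[-0.    0.9   0.44]
 [ 0.    0.44 -0.9 ]
 [-1.    0.   -0.  ]]
knob-.7 1 0.075 [ 0.18  0.73 -0.39  2.11  0.66  0.42  0.4 ]
knob-.7 1 0.16 [ 0.28  0.59 -0.53  2.06  0.51  0.62  0.54]
knob-.7 -1 0.075 [-0.22  0.72  0.2   2.12 -0.4   0.34 -1.69]
knob-.7 -1 0.16 [-0.25  0.56  0.24  2.07 -0.25  0.54 -1.83]
knob0 1 0.075 [ 0.26  0.75 -0.52  2.11  0.81  0.48  0.96]
knob0 1 0.16 [ 0.36  0.62 -0.66  2.06  0.61  0.67  1.13]
knob0 -1 0.075 [-0.13  0.71  0.07  2.12 -0.14  0.32 -1.24]
knob0 -1 0.16 [-0.13  0.54  0.06  2.07 -0.06  0.53 -1.32]
knob1.42 1 0.075 [ 0.07  0.71 -0.23  2.11  0.43  0.36 -0.09]
knob1.42 1 0.16 [ 0.17  0.56 -0.37  2.06  0.36  0.58 -0.03]
knob1.42 -1 0.075 [-0.32  0.74  0.35  2.12 -0.66  0.39 -2.15]
knob1.42 -1 0.16 [-0.37  0.58  0.42  2.08 -0.43  0.57 -2.36]
grav 1 0.05 [ 0.23  0.98 -0.64  1.61  0.75  0.81  1.01]
grav 1 0.16 [ 0.26  0.84 -0.7   1.56  0.62  0.97  1.11]
grav -1 0.05 [-0.2   0.9   0.12  1.63 -0.17  0.62 -1.38]
grav -1 0.16 [-0.18  0.75  0.08  1.58 -0.08  0.82 -1.45]
grav out 1 0.03 [ 0.02  0.95 -0.57  1.76  0.79  0.68  0.75]
grav out 1 0.16 [ 0.1   0.79 -0.71  1.7   0.63  0.9   0.87]
grav out -1 0.03 [-0.42  0.89  0.16  1.77 -0.27  0.5  -1.47]
grav out -1 0.16 [-0.37  0.69  0.08  1.72 -0.08  0.74 -1.64]
stone 1 0.03 [-0.39  0.86 -0.33  1.91  0.58  0.47  0.2 ]
stone 1 0.16 [-0.2   0.71 -0.64  1.85  0.58  0.79  0.19]
stone -1 0.03 [-0.82  0.88  0.35  1.92 -0.65  0.46 -1.8 ]
stone -1 0.16 [-0.7   0.64  0.15  1.86 -0.15  0.66 -2.26]
bed 1 0.05 None
bed 1 0.16 None
bed -1 0.05 None
bed -1 0.16 None
[[517.80136703  87.25864064]] [[516.15772179  95.24001609]]
```

View pics/sg.png

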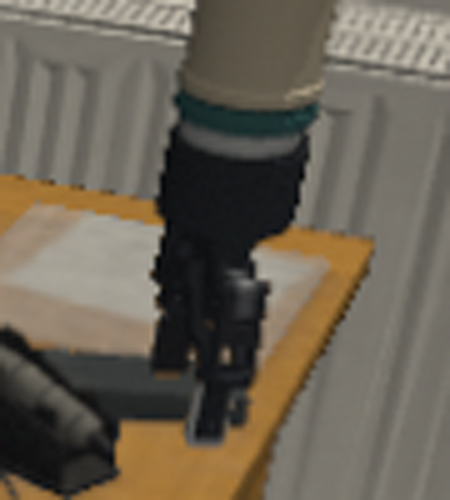

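The open tips appear near row 91–98. That puts them about 12 mm ahead of the TCP when open, so the stated 25 mm applies to shut fingers. Next I'll sort out the bed IK failure.

```bash
python3 - <<'E'
from h import *
print(bedpt(-12))
for x in(-20,-12,-5,0,.003): print(x,bedpt(x) if abs(x)<1e-2 else bedpt(x/1000))
for x in(-.02,-.012,0):
  for s in(1,-1):
    for z in(.05,.16):
      q=solve_ik([*bedpt(x),z],down(YH+s*np.pi/2)); print(x,s,z,None if q is None else q.round(2))
E
```

```text
[-10.9416442   -3.16094089]
-20 [0.60112993 0.0460461 ]
-12 [0.60883796 0.04818766]
-5 [0.61558248 0.05006152]
0 [0.6204 0.0514]
0.003 [0.62329051 0.05220309]
-0.02 1 0.05 [ 0.26  0.93 -0.65  1.78  0.82  0.72  1.  ]
-0.02 1 0.16 [ 0.3   0.77 -0.71  1.73  0.63  0.88  1.15]
-0.02 -1 0.05 [-0.18  0.84  0.1   1.8  -0.15  0.51 -1.29]
-0.02 -1 0.16 [-0.16  0.68  0.06  1.75 -0.06  0.72 -1.37]
-0.012 1 0.05 [ 0.26  0.94 -0.65  1.76  0.82  0.74  1.01]
-0.012 1 0.16 [ 0.3   0.78 -0.71  1.71  0.64  0.89  1.16]
-0.012 -1 0.05 [-0.18  0.85  0.1   1.77 -0.15  0.52 -1.29]
-0.012 -1 0.16 [-0.16  0.69  0.06  1.72 -0.06  0.73 -1.37]
0 1 0.05 [ 0.25  0.95 -0.65  1.72  0.81  0.76  1.03]
0 1 0.16 [ 0.29  0.8  -0.72  1.67  0.64  0.91  1.16]
0 -1 0.05 [-0.19  0.86  0.1   1.74 -0.14  0.55 -1.3 ]
0 -1 0.16 [-0.16  0.7   0.06  1.69 -0.06  0.75 -1.38]
```

```bash
python3 - <<'E'
from h import *
H=lambda x,y,z:plane('top',[265+x/4-.4,165+y/4-.4],z)[0]
a=H(284,405,.078);b=H(230,508,.078); d=a-b; yaw=np.arctan2(d[1],d[0]); print(np.linalg.norm(d),yaw,YH-yaw,(a+b)/2)
move_pose([*AX,.16],down(yaw-np.pi/2)); st('above')
im=snap('top','top1'); crop(im,220,165,200,150,4,'t1c'); im=snap('side','side1'); crop(im,250,150,200,150,4,'s1c')
print(read_qpos().round(3))
E
```

```text
0.0575780203624245 -0.468850996044694 0.739850996044694 [0.48556084 0.01373931 0.078     ]
above t2.37 tcp [0.4833 0.0125 0.1601] F [-0.3 -0.   0.1] T [ 0.01 -0.03 -0.03] w0.0855 q7 -1.863
[-0.256  0.557  0.249  2.073 -0.256  0.539 -1.864]
```

View pics/s1c.png

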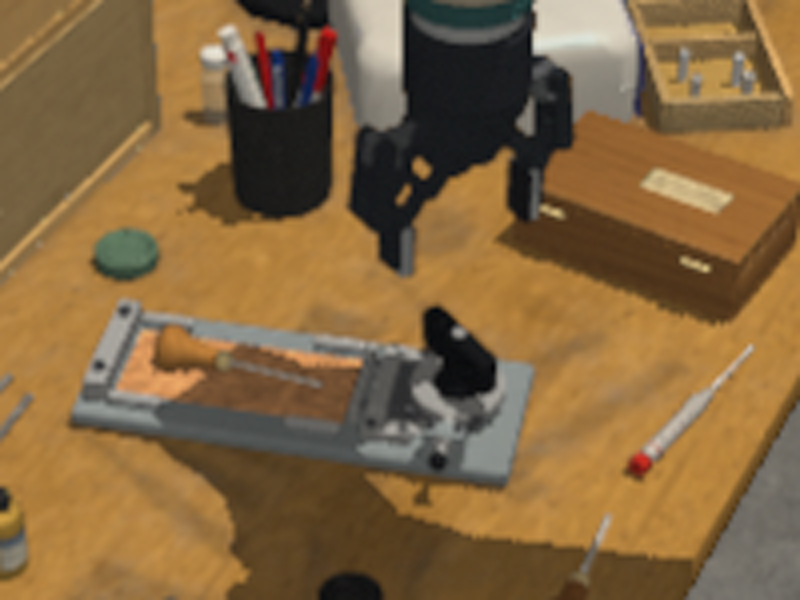

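The gripper straddles the knob squarely: fingers at (400,250) and (525,200), bar at (460,350). I'll go down, grip and turn it open.

```bash
python3 - <<'E'
from h import *
line_to([*AX,.073]); st('down')
close_gripper(40); st('grip')
q=np.array(read_qpos())
def turn(d):
    global q
    q=q.copy(); q[6]+=d; move_joints(q)
    z=R.from_quat(read_tcp_rot()).as_matrix()[:,2]; st('knob %.3f'%(YH-(np.arctan2(z[1],z[0])+np.pi/2)))
turn(0.35);turn(.34)
for i in range(6):
    turn(.03)
    if abs(read_torque()[2])>.35: break
E
```

```text
down t3.20 tcp [0.4832 0.0131 0.0733] F [ 0.5 -1.  -0.4] T [ 0.02 -0.02 -0.01] w0.0854 q7 -1.810
grip t3.83 tcp [0.4825 0.0123 0.0736] F [-2.3 -2.1  7.1] T [-0.61  0.38  0.04] w0.0189 q7 -1.810
knob 0.394 t4.26 tcp [0.4825 0.0123 0.0737] F [-0.4 -0.2  1.2] T [-0.08  0.09  0.04] w0.0186 q7 -1.463
knob 0.055 t4.67 tcp [0.4826 0.0123 0.0737] F [-0.3 -1.4  2. ] T [-0.05  0.13  0.08] w0.0183 q7 -1.124
knob 0.023 t4.92 tcp [0.4825 0.0123 0.0736] F [-1.4  0.7  3.1] T [-0.06  0.07 -0.04] w0.0185 q7 -1.093
knob -0.008 t5.17 tcp [0.4825 0.0123 0.0736] F [-0.6 -0.2  4.1] T [-0.04  0.17  0.01] w0.0183 q7 -1.062
knob -0.038 t5.42 tcp [0.4826 0.0123 0.0736] F [-0.6  0.2  3.3] T [ 0.02  0.14 -0.01] w0.0181 q7 -1.031
knob -0.068 t5.67 tcp [0.4825 0.0123 0.0736] F [-0.5 -0.7  5.4] T [-0.06  0.18 -0.14] w0.0182 q7 -1.001
knob -0.098 t5.92 tcp [0.4825 0.0123 0.0736] F [-1.8  0.7  4. ] T [ 0.01  0.22 -0.35] w0.0183 q7 -0.971
```

```bash
python3 - <<'E'
from h import *
open_jaws(); st('open'); line_to([.4829,.0133,.14],feed=.25)
# away toward graver hover to unblock partly
move_pose([.59,.165,.20],down(.18-np.pi/2)); st('up')
im=snap('top','top2'); crop(im,265,165,110,145,4,'t2c'); im=snap('side','side2'); crop(im,250,190,200,150,4,'s2c')
E
```

```text
open t6.58 tcp [0.4825 0.0123 0.0736] F [ 0.3 -0.7  0.9] T [ 0.05 -0.   -0.  ] w0.0855 q7 -0.970
up t7.80 tcp [0.5885 0.1628 0.1985] F [-0.  -1.3 -0.2] T [-0.01  0.02  0.05] w0.0858 q7 -1.406
```

View pics/t2c.png

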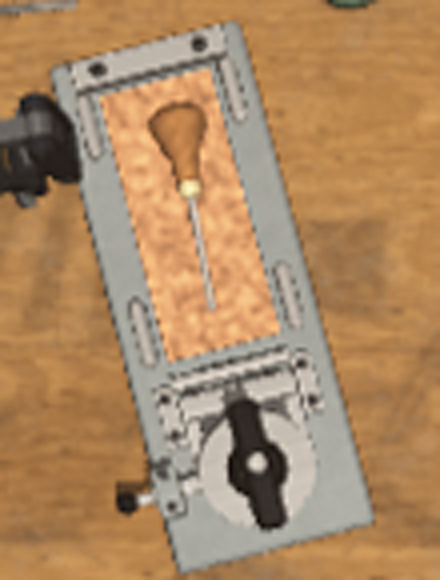

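View pics/s2c.png

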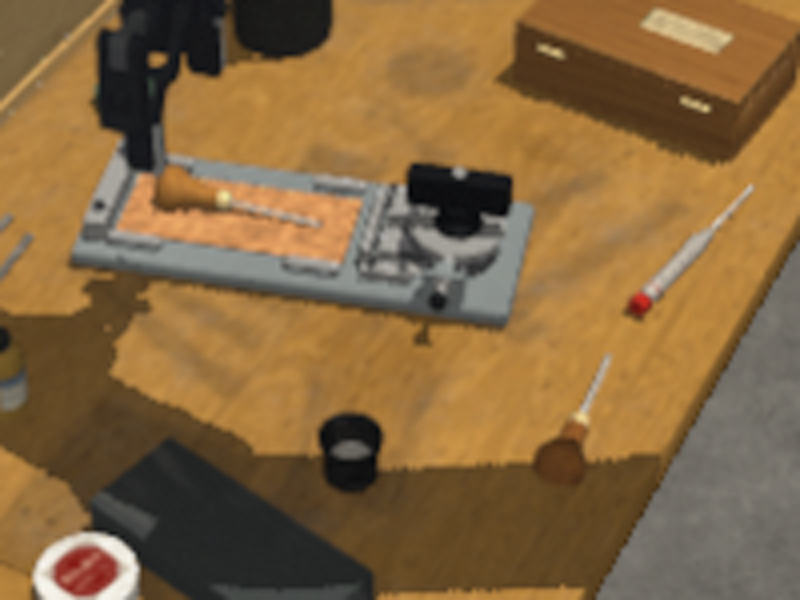

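```bash
python3 - <<'E'
from h import *
t=cv2.imread('pics/top2.png')
from meas import blob,rect
H=lambda x,y,z:plane('top',[265+x/4-.4,165+y/4-.4],z)[0]
a=H(237,402,.078);b=H(270,528,.078); d=a-b; yaw=np.arctan2(d[1],d[0]); print(np.linalg.norm(d),yaw,YH-yaw,(a+b)/2)
px,ct=blob(t,(315,262,22,38),(0,0,0),(180,255,60),k=1); print(rect(plane('top',ct,.078)[:,:2]),len(px))
E
```

```text
0.06434547527484612 0.27016760160278097 0.0008323983972190474 [0.48139224 0.01550494 0.078     ]
(array([0.48202753, 0.0145603 ]), array([62.40530014, 26.28627205]), np.float32(0.078216285)) 293
```

Knob open: the bar yaw measures 0.270 against the holder's 0.271, so the angle is about 0. Now the graver.

```bash
python3 - <<'E'
from h import *
G=[.657,.0565]
move_pose([*G,.11],down(.18-np.pi/2)); line_to([*G,.046],feed=.1); st('down')
close_gripper(30); st('grip')
line_to([*G,.10],feed=.1); st('up')
im=snap('side','side3'); crop(im,230,150,200,150,4,'s3c')
E
```

```text
down t9.36 tcp [0.6574 0.0564 0.0464] F [ 0.2 -0.5  0.7] T [0.02 0.01 0.06] w0.0856 q7 -1.174
grip t9.93 tcp [0.6573 0.0565 0.0465] F [-1.2  0.5  3.7] T [ 0.08  0.08 -0.  ] w0.0284 q7 -1.174
up t10.62 tcp [0.6567 0.0567 0.0999] F [ 0.7  0.  -0.9] T [0.05 0.03 0.03] w0.0279 q7 -1.196
```

View pics/s3c.png

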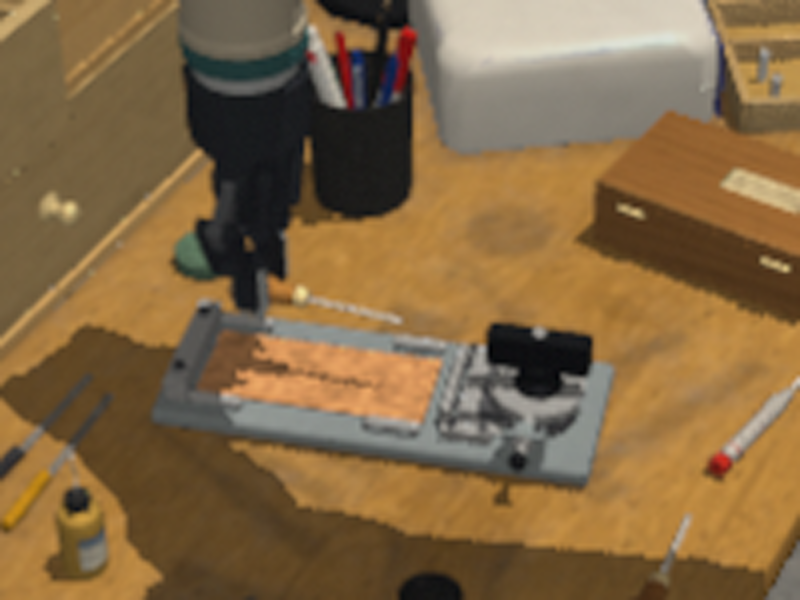

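The graver is held level: ferrule at (300,293), tip at (400,320), clear of the bed. I'll lay it between the holder and the loupe.

```bash
python3 - <<'E'
from h import *
print('bottle',plane('side',[230+76/4,150+500/4],.09), plane('top',[219,194],.09))
D=[.58,.162]
line_to([*D,.10],feed=.2)
line_to([*D,.034],feed=.12); line_to([*D,.0285],feed=.03); st('low')
open_jaws(); st('rel'); line_to([*D,.12],feed=.2); st()
S=np.array([.4866,.2927])
move_pose([*S,.16],down(-.232-np.pi/2)); st('stone hov'); print(read_qpos().round(2))
im=snap('top','top4'); crop(im,150,165,200,150,4,'t4c'); im=snap('side','side4'); crop(im,220,200,200,150,4,'s4c')
E
```

```text
bottle [[0.64288017 0.27892872 0.09      ]] [[0.65200865 0.23753114 0.09      ]]
low t12.51 tcp [0.5801 0.1621 0.0288] F [-0.6  0.4 -0.4] T [-0.04  0.03 -0.02] w0.0282 q7 -1.293
rel t13.10 tcp [0.58   0.162  0.0285] F [-0.4  0.1  0.3] T [ 0.04 -0.03 -0.03] w0.0852 q7 -1.293
 t13.71 tcp [0.5794 0.1622 0.1195] F [-0.1  0.1 -0.4] T [0.02 0.02 0.09] w0.0854 q7 -1.342
stone hov t14.41 tcp [0.4862 0.2921 0.1588] F [-0.3 -0.4  0. ] T [ 0.01 -0.06 -0.01] w0.0856 q7 -1.899
[-0.93  0.7   0.54  1.85 -0.52  0.73 -1.9 ]
```

View pics/t4c.png

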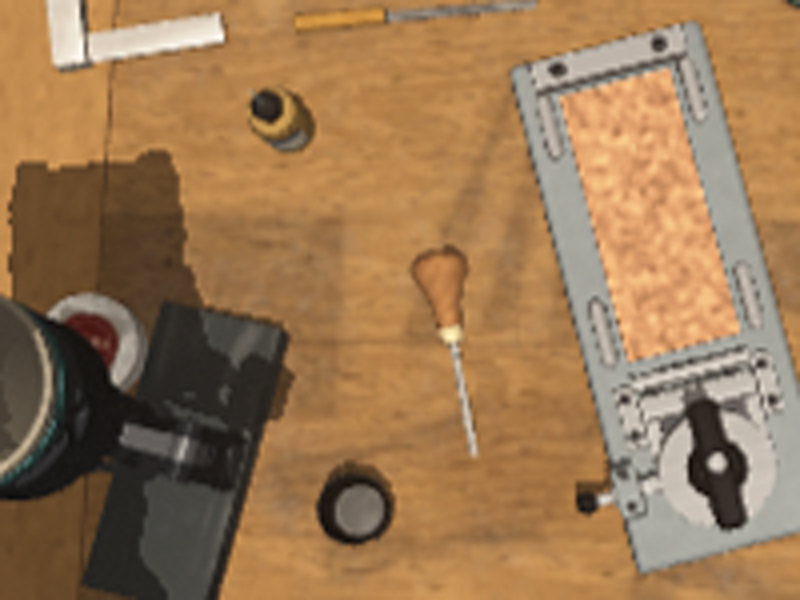

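View pics/s4c.png

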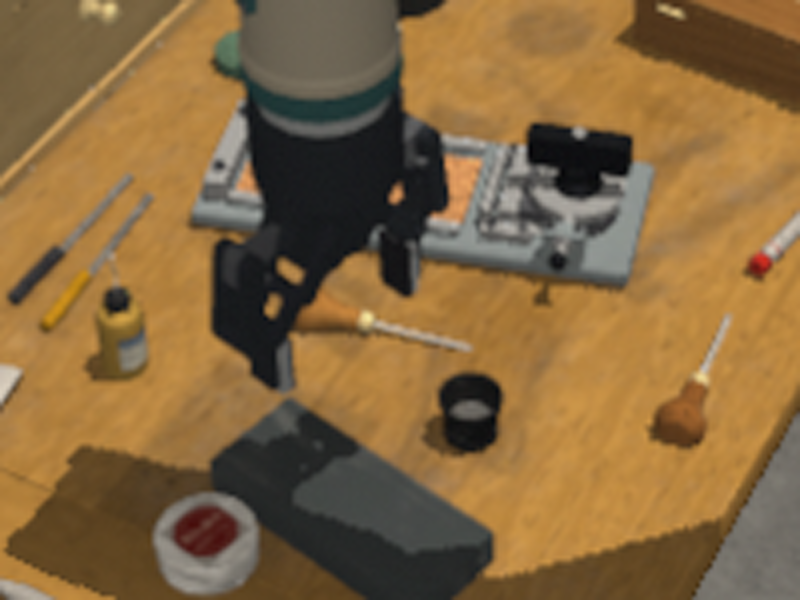

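The graver lies flat at (440,290) in the crop. Nothing has moved, and the bed is empty. Next, the stone, gripped 10 mm toward the end away from the tin.

```bash
python3 - <<'E'
from h import *
print('tin',plane('side',[220+207/4-.4,200+530/4-.4],.022))
G=[.4759,.2963]
q=down(-.230-np.pi/2)
line_to([*G,.09],rotation=q); line_to([*G,.024],feed=.08); st('down')
close_gripper(70); st('grip')
line_to([*G,.045],feed=.05); st('lift'); line_to([*G,.16],feed=.15); st('up'); print(read_tcp_rot().round(3))
im=snap('side','side5'); crop(im,220,180,200,150,4,'s5c')
E
```

```text
tin [[0.54385233 0.34869963 0.022     ]]
down t16.11 tcp [0.4762 0.2964 0.0243] F [-1.2 -0.2  1.2] T [-0.04 -0.01  0.01] w0.0855 q7 -1.782
grip t16.43 tcp [0.4762 0.2964 0.0249] F [-1.2 -0.3  5.7] T [-0.24  0.24 -0.04] w0.0644 q7 -1.782
lift t17.00 tcp [0.4758 0.2964 0.0451] F [ 0.2  0.7 -5.5] T [ 0.03  0.07 -0.01] w0.0647 q7 -1.800
up t17.92 tcp [0.475  0.2961 0.1591] F [ 0.1  0.  -6.2] T [-0.02  0.08  0.02] w0.0648 q7 -1.906
[-0.553 -0.44   0.555 -0.439]
```

View pics/s5c.png

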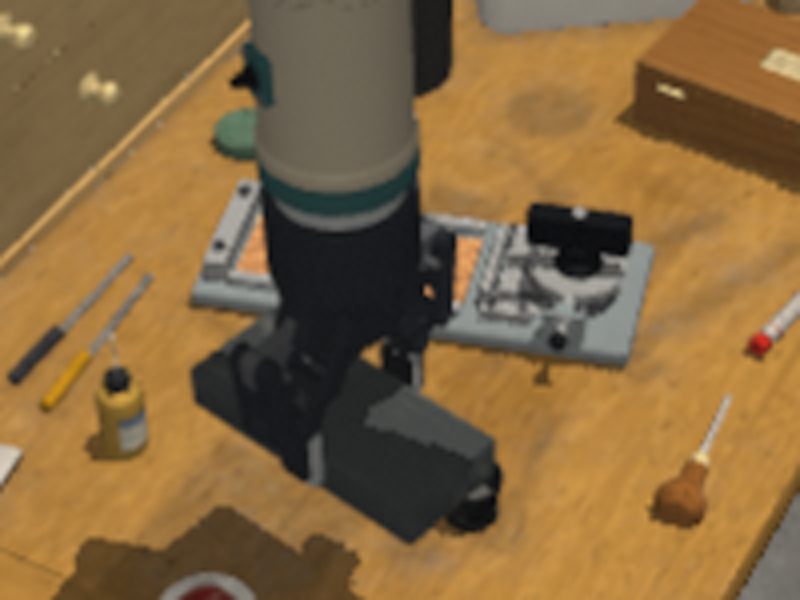

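The stone is up and level, weighing about 6 N. The loupe shows undisturbed behind its near end at (475,500). Moving it to hover over the bed.

```bash
python3 - <<'E'
from h import *
B=bedpt(-.0155); q=down(YH-np.pi/2)
line_to([*B,.16],feed=.15,rotation=q); st('over')
line_to([*B,.075],feed=.1); st('hov')
im=snap('top','top6'); crop(im,250,160,130,150,4,'t6c'); im=snap('side','side6'); crop(im,240,180,180,130,4,'s6c')
E
```

```text
over t19.99 tcp [0.6051 0.0483 0.1599] F [ 0.4 -1.2 -6.3] T [ 0.07  0.06 -0.03] w0.0646 q7 -1.112
hov t20.99 tcp [0.6061 0.0471 0.0756] F [-0.2 -0.1 -6. ] T [-0.04  0.07  0.01] w0.0647 q7 -1.066
```

View pics/t6c.png

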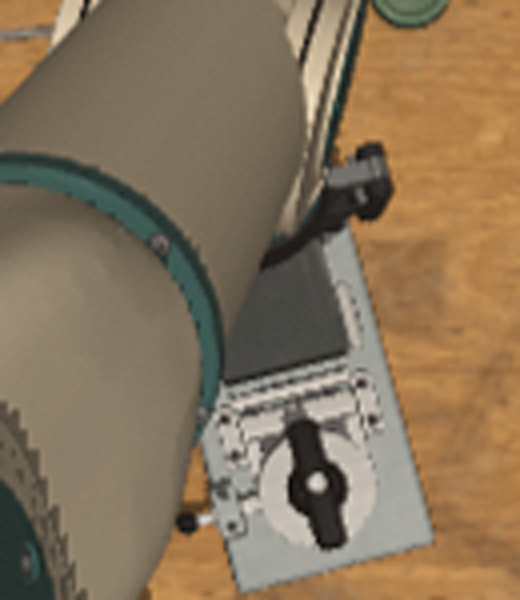

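View pics/s6c.png

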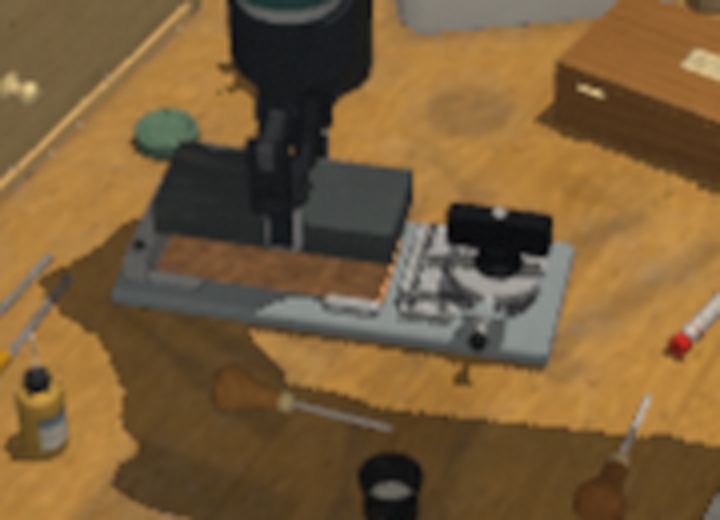

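```bash
python3 - <<'E'
from h import *
im=cv2.imread('pics/side6.png'); crop(im,270,210,80,60,10,'s6d'); im=cv2.imread('pics/top6.png'); crop(im,300,215,50,50,12,'t6d')
E
```

```text
(no output)
```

View pics/s6d.png

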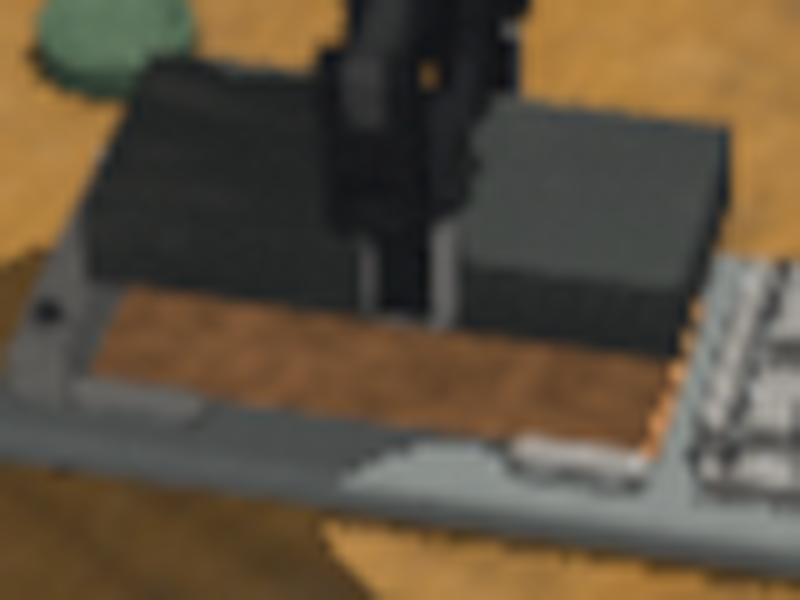

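View pics/t6d.png

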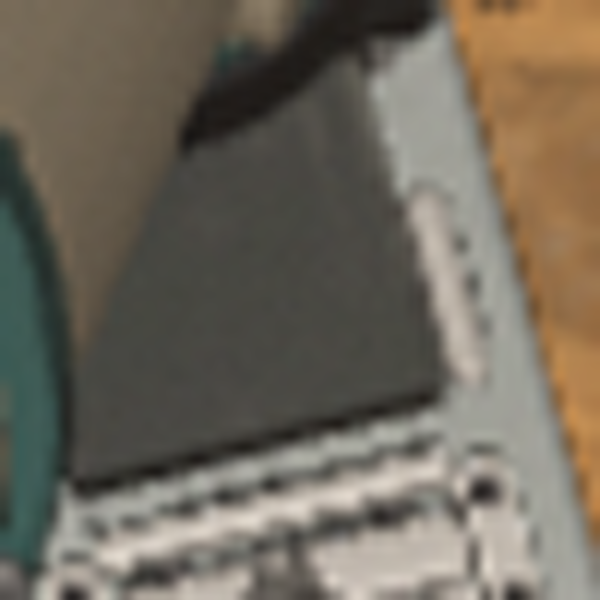

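```bash
python3 - <<'E'
from h import *
c,s=np.cos(YH),np.sin(YH)
def bf(p): d=p[:2]-BED; return np.round(1000*np.array([c*d[0]+s*d[1],-s*d[0]+c*d[1]]),1)
def A(n,x,y,k,x0,y0,z): return bf(plane(n,[x0+(x+.5)/k-.5,y0+(y+.5)/k-.5],z)[0])
for g in[(90,126),(143,332),(233,89),(287,294)]: print('guide',A('top',*g,4,265,165,.025))
for nm,p in dict(stopL=(80,93),stopR=(227,55)).items(): print(nm,A('top',*p,4,265,165,.033))
for p in[(441,388),(80,485)]: print('stone top nr R/edge-L',A('top',*p,12,300,215,.0767))
for p in[(380,150)]: print('R edge',A('top',*p,12,300,215,.0767))
for nm,p in dict(nrR=(725,128),nrL=(690,285),farL=(88,205),farR=(150,60)).items(): print('side',nm,A('side',*p,10,270,210,.0767))
for nm,p in dict(nrLb=(672,355),farLb=(90,275)).items(): print('side bottom',nm,A('side',*p,10,270,210,.0507))
for nm,p in dict(gA=(580,462),gB=(135,400)).items(): print('side guide+y',nm,A('side',*p,10,270,210,.025))
E
```

```text
guide [58.  40.3]
guide [-57.4  40.2]
guide [ 58.1 -39.1]
guide [-57.1 -38.5]
stopL [74.8 40.9]
stopR [ 75.  -40.3]
stone top nr R/edge-L [-82.1 -30.8]
stone top nr R/edge-L [-82.6  31.5]
R edge [-40.5 -31.2]
side nrR [-79.4 -30.5]
side nrL [-83.8  31.1]
side farL [70.  32.5]
side farR [ 71.6 -26.9]
side bottom nrLb [-78.5  28.5]
side bottom farLb [72.4 29.5]
side guide+y gA [-58.3  44.4]
side guide+y gB [57.5 45.5]
```

Relative to the guides, the stone sits about 0.6–1.3 mm toward +y and is centred in x. The small shift seen when gripping the knob agrees with this, so I'll shift −0.8 mm and lower in steps with force checks.

```bash
python3 - <<'E'
from h import *
B=bedpt(-.0155,-.0008)
line_to([*B,.053],feed=.06); st('53')
z=.053
while z>.0405:
    z-=.0015 if z>.046 else .0007
    line_to([*B,z],feed=.02); f=read_ft_force(); st('%.4f'%z)
    if f[2]>-2: break
E
```

```text
53 t21.61 tcp [0.6054 0.0463 0.0524] F [-1.2 -0.9 -5.4] T [-0.11  0.04 -0.05] w0.0649 q7 -1.055
0.0515 t21.86 tcp [0.6058 0.0465 0.0516] F [-0.2  0.3 -5.2] T [-0.01  0.07  0.01] w0.0646 q7 -1.054
0.0500 t22.11 tcp [0.6056 0.0465 0.05  ] F [-0.4  0.2 -5.7] T [-0.01  0.04  0.02] w0.0643 q7 -1.053
0.0485 t22.36 tcp [0.6056 0.0465 0.0484] F [ 0.7 -0.1 -6.1] T [0.01 0.11 0.01] w0.0643 q7 -1.053
0.0470 t22.61 tcp [0.6056 0.0465 0.0469] F [ 0.2 -0.6 -6. ] T [-0.03  0.08  0.01] w0.0642 q7 -1.052
0.0455 t22.86 tcp [0.6056 0.0465 0.0454] F [ 0.8  0.6 -5.1] T [0.   0.08 0.01] w0.0646 q7 -1.051
0.0448 t23.11 tcp [0.6056 0.0465 0.0448] F [ 0.5  0.2 -5.6] T [ 0.02  0.03 -0.03] w0.0644 q7 -1.051
0.0441 t23.36 tcp [0.6056 0.0465 0.0441] F [-0.3 -1.  -6.7] T [-0.01  0.07 -0.01] w0.0646 q7 -1.051
0.0434 t23.61 tcp [0.6056 0.0465 0.0433] F [-0.  -0.2 -5.8] T [ 0.    0.03 -0.02] w0.0645 q7 -1.050
0.0427 t23.86 tcp [0.6058 0.0465 0.043 ] F [-0.5  0.1 -3.2] T [ 0.15  0.23 -0.02] w0.0644 q7 -1.050
0.0420 t24.11 tcp [0.6058 0.0465 0.043 ] F [-2.6 -0.4  6.4] T [0.16 0.6  0.04] w0.0647 q7 -1.050
```

Contact came at 0.0430, against a predicted 0.0429, so the stone passed the guides and rests on the cork. Releasing.

```bash
python3 - <<'E'
from h import *
B=bedpt(-.0155,-.0008)
line_to([*B,.0428],feed=.02); open_jaws(); st('open'); line_to([*B,.14],feed=.15); st('up')
move_pose([*AX,.16],down(YH-np.pi/2)); st('knob')
im=snap('top','top7'); crop(im,250,160,130,150,4,'t7c'); im=snap('side','side7'); crop(im,240,180,180,130,4,'s7c')
E
```

```text
open t24.71 tcp [0.6061 0.0465 0.0429] F [-1.2 -0.4  0.1] T [-0.01  0.01  0.05] w0.0854 q7 -1.050
up t25.51 tcp [0.6051 0.0467 0.1394] F [-0.1  0.4 -1. ] T [0.03 0.   0.02] w0.0855 q7 -1.098
knob t26.08 tcp [0.4825 0.0132 0.1596] F [0.5 0.1 0.2] T [ 0.01 -0.04  0.05] w0.0854 q7 -1.024
```

View pics/t7c.png

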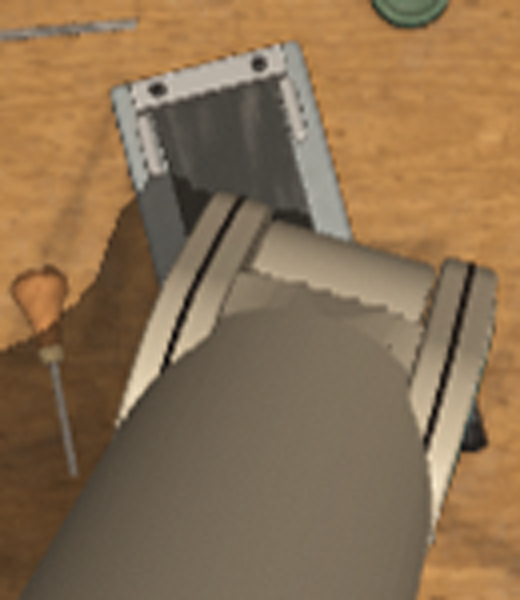

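View pics/s7c.png

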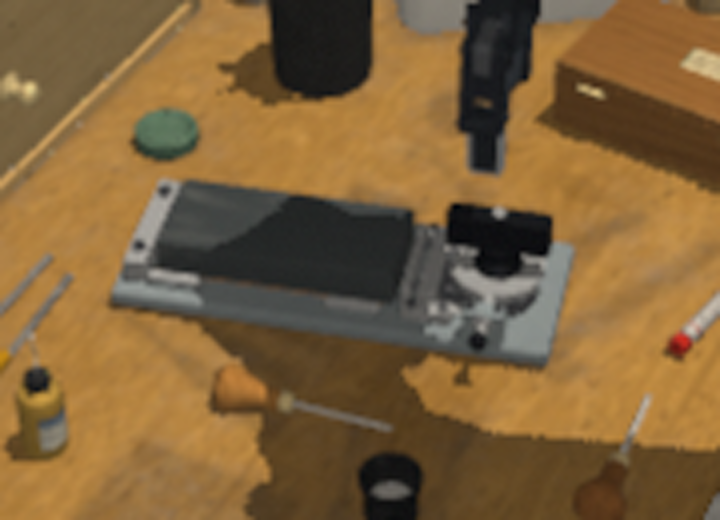

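The stone lies flat between the guides, with its top visible from (185,185) to (410,295) in the side view. The gripper is aligned over the knob. Now closing.

```bash
python3 - <<'E'
from h import *
K=[.4826,.0125,.073]
line_to(K,feed=.15,rotation=down(YH-np.pi/2)); st('down')
close_gripper(70); st('grip')
q=np.array(read_qpos())
def turn(d):
    global q
    q=q.copy(); q[6]+=d; move_joints(q)
    z=R.from_quat(read_tcp_rot()).as_matrix()[:,2]; a=YH-(np.arctan2(z[1],z[0])+np.pi/2); st('knob %.3f'%a); return a
for d in(-.4,-.4,-.25,-.2,-.05,-.05,-.03): a=turn(d)
im=snap('side','side8'); crop(im,290,200,120,90,6,'s8c')
E
```

```text
down t26.92 tcp [0.4831 0.0124 0.0731] F [-0.7  0.9  0.7] T [-0.04  0.05  0.01] w0.0857 q7 -0.948
grip t27.57 tcp [0.4829 0.0124 0.0737] F [-0.7 -0.5  7.2] T [-0.13  0.17  0.02] w0.0167 q7 -0.948
knob 0.398 t28.04 tcp [0.4829 0.0122 0.0738] F [ 0.  -0.3  2.2] T [-0.18  0.08 -0.09] w0.0167 q7 -1.345
knob 0.796 t28.51 tcp [0.4828 0.0121 0.0737] F [-0.2 -1.5  1.7] T [-0.39  0.17 -0.14] w0.0166 q7 -1.743
knob 1.045 t28.86 tcp [0.4828 0.012  0.0737] F [-0.7 -2.1  2.4] T [-0.58  0.27 -0.02] w0.0169 q7 -1.992
knob 1.245 t29.17 tcp [0.4827 0.012  0.0737] F [-1.5 -2.3  3.4] T [-0.7   0.29 -0.12] w0.0166 q7 -2.191
knob 1.297 t29.42 tcp [0.4827 0.012  0.0737] F [-1.3 -3.8  4. ] T [-0.81  0.39 -0.12] w0.0169 q7 -2.243
knob 1.348 t29.67 tcp [0.4827 0.012  0.0737] F [-2.3 -3.7  3.7] T [-0.95  0.39 -0.08] w0.0169 q7 -2.294
knob 1.378 t29.92 tcp [0.4827 0.012  0.0737] F [-1.6 -4.4  4.1] T [-1.01  0.46 -0.05] w0.0167 q7 -2.325
```

View pics/s8c.png

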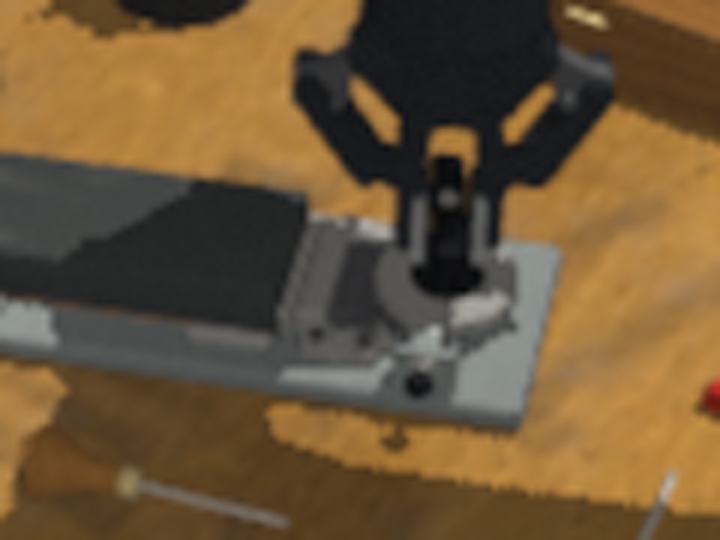

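The jaw has moved to the stone's end at about (300,290), and the pawl button is still at (418,385). I'll turn on while tracking the button.

```bash
python3 - <<'E'
from h import *
q=np.array(read_qpos())
def turn(d):
    global q
    q=q.copy(); q[6]+=d; move_joints(q)
    z=R.from_quat(read_tcp_rot()).as_matrix()[:,2]; a=YH-(np.arctan2(z[1],z[0])+np.pi/2); st('knob %.3f'%a); return a
def btn(im):
    c=cv2.cvtColor(im[256:276,348:372],cv2.COLOR_BGR2GRAY); w=np.clip(60-c.astype(float),0,None); y,x=np.mgrid[256:276,348:372]; return (w*x).sum()/w.sum(),(w*y).sum()/w.sum()
for n in('side7','side8'): print(n,btn(cv2.imread(f'pics/{n}.png')))
for i in range(3):
    turn(-.015); im=capture('side')[:,:,::-1]; print(btn(im))
cv2.imwrite('pics/side9.png',im); crop(im,290,200,120,90,6,'s9c')
E
```

```text
side7 (np.float64(360.16386554621846), np.float64(263.88235294117646))
side8 (np.float64(358.824355971897), np.float64(263.4543325526932))
knob 1.392 t30.22 tcp [0.4827 0.012  0.0737] F [-1.1 -3.8  4.6] T [-0.84  0.43  0.08] w0.0167 q7 -2.339
(np.float64(358.82978723404256), np.float64(263.4231678486998))
knob 1.408 t30.52 tcp [0.4826 0.012  0.0737] F [-1.  -4.4  4.6] T [-0.86  0.42  0.09] w0.0167 q7 -2.355
(np.float64(358.8127962085308), np.float64(263.42417061611377))
knob 1.423 t30.82 tcp [0.4826 0.012  0.0737] F [-1.8 -3.4  6.4] T [-0.82  0.42  0.1 ] w0.0168 q7 -2.370
(np.float64(358.83610451306413), np.float64(263.41567695961993))
```

View pics/s9c.png

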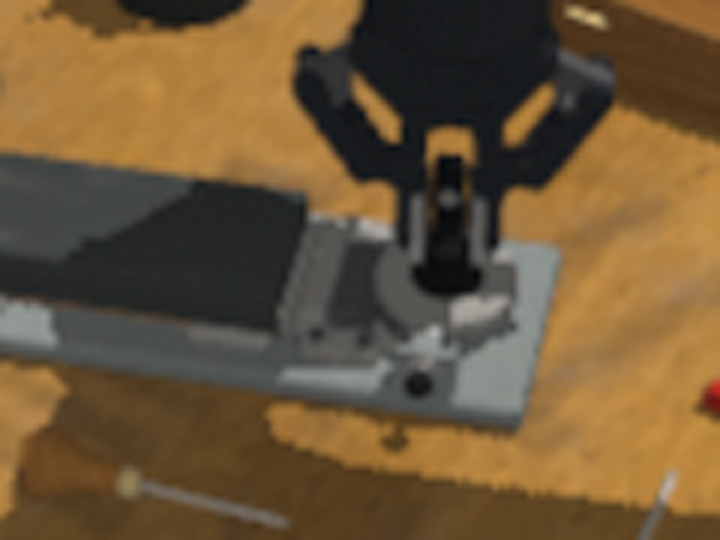

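```bash
cat > trn.py <<'E'
from h import *
q=np.array(read_qpos())
def turn(d):
    global q
    q=q.copy(); q[6]+=d; move_joints(q)
    z=R.from_quat(read_tcp_rot()).as_matrix()[:,2]; a=YH-(np.arctan2(z[1],z[0])+np.pi/2); st('knob %.3f'%a); return a
def btn(im):
    c=cv2.cvtColor(im[256:276,348:372],cv2.COLOR_BGR2GRAY); w=np.clip(60-c.astype(float),0,None); y,x=np.mgrid[256:276,348:372]; return np.round(((w*x).sum()/w.sum(),(w*y).sum()/w.sum()),2)
E
python3 - <<'E'
from trn import *
u=np.array([-np.sin(YH),np.cos(YH)]); b=AX+u*.078; print('expected btn',proj('side',[*b,.033]),proj('side',[*(b-u*.005),.033]))
for i in range(6):
    turn(-.015); im=capture('side')[:,:,::-1]; b=btn(im); print(b)
    if b[1]<262.4 or abs(read_torque()[2])>.5: break
cv2.imwrite('pics/side10.png',im); crop(im,290,200,120,90,6,'s10c')
E
```

```text
expected btn [[358.26764572 267.46499361]] [[358.65552684 266.07124236]]
knob 1.438 t31.12 tcp [0.4827 0.012  0.0737] F [-1.5 -3.8  5.2] T [-0.88  0.38  0.15] w0.0172 q7 -2.385
[358.82 263.44]
knob 1.453 t31.42 tcp [0.4826 0.012  0.0737] F [-1.5 -4.   4.9] T [-0.95  0.42  0.29] w0.0169 q7 -2.400
[358.81 263.4 ]
knob 1.467 t31.72 tcp [0.4826 0.012  0.0737] F [-1.1 -4.1  5.1] T [-0.94  0.45  0.33] w0.0168 q7 -2.415
[358.82 263.43]
knob 1.482 t32.02 tcp [0.4826 0.012  0.0737] F [-0.9 -4.8  5.2] T [-0.97  0.46  0.38] w0.0166 q7 -2.430
[358.84 263.45]
knob 1.496 t32.32 tcp [0.4826 0.012  0.0737] F [-1.7 -4.1  5.1] T [-0.95  0.48  0.51] w0.0171 q7 -2.444
[358.82 263.42]
```

View pics/s10c.png

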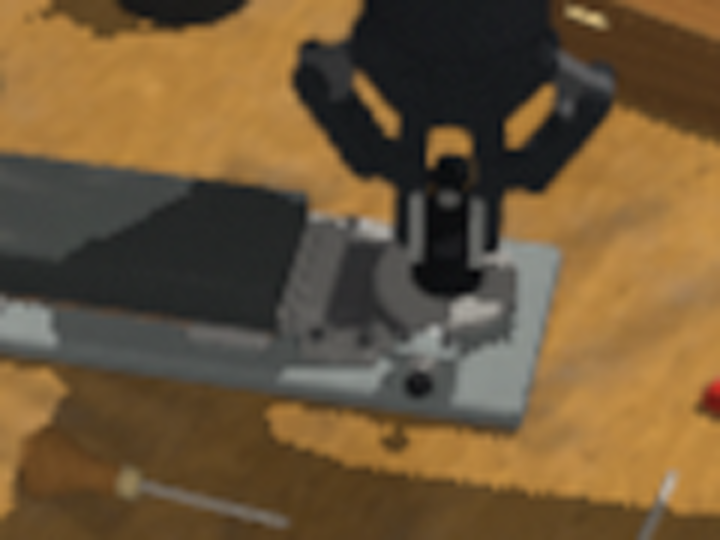

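```bash
python3 - <<'E'
from h import *
a=cv2.imread('pics/side7.png');b=cv2.imread('pics/side10.png')
f=lambda im:cv2.resize(im[245:280,335:375],None,fx=10,fy=10,interpolation=cv2.INTER_NEAREST)
cv2.imwrite('pics/cmp.png',np.hstack([f(a),f(b)]))
im=snap('top','top11'); crop(im,250,160,130,150,4,'t11c')
E
```

```text
(no output)
```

View pics/cmp.png

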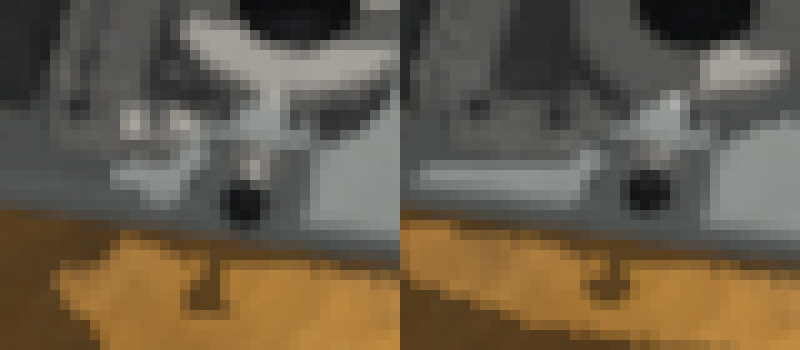

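View pics/t11c.png

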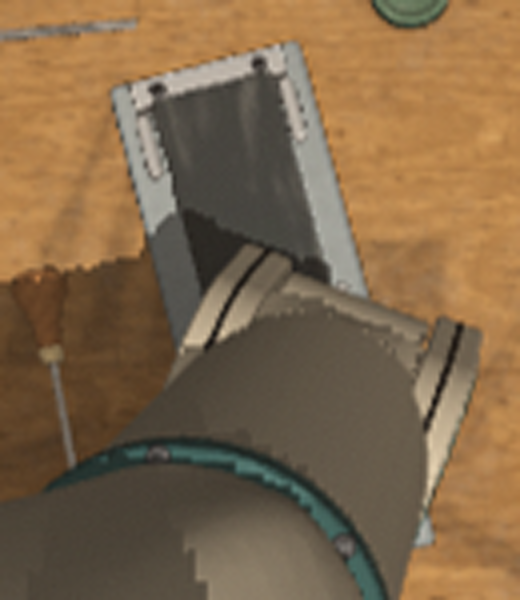

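Side by side, the pawl button moved inward from row 20.4 to 19.0. That is about 1.4 px, matching the expected 1.4 px for a 5 mm drop, so the pawl dropped before the first check. I'll relax the twist, let go and withdraw.

```bash
python3 - <<'E'
from trn import *
turn(.09); 
open_jaws(); st('open'); line_to([.4826,.0125,.16],feed=.2); move_pose([.45,-.12,.25],down(YH-np.pi/2)); st('away')
dwell(.5)
im=snap('top','top12'); crop(im,150,165,220,150,3.6,'t12c'); crop(im,265,165,110,145,4,'t12d'); im=snap('side','side12'); print(btn(im)); crop(im,240,180,180,150,4,'s12c')
E
```

```text
knob 1.409 t32.67 tcp [0.4827 0.012  0.0737] F [-2.  -4.3  3.8] T [-0.84  0.32  0.14] w0.0170 q7 -2.357
open t33.33 tcp [0.4825 0.0121 0.0737] F [ 0.1  0.3 -0.3] T [0.02 0.   0.01] w0.0853 q7 -2.354
away t35.10 tcp [ 0.4497 -0.1195  0.2491] F [-0.5 -0.6  0.8] T [ 0.02 -0.04 -0.06] w0.0852 q7 -1.131
[359.27 263.77]
```

View pics/t12c.png

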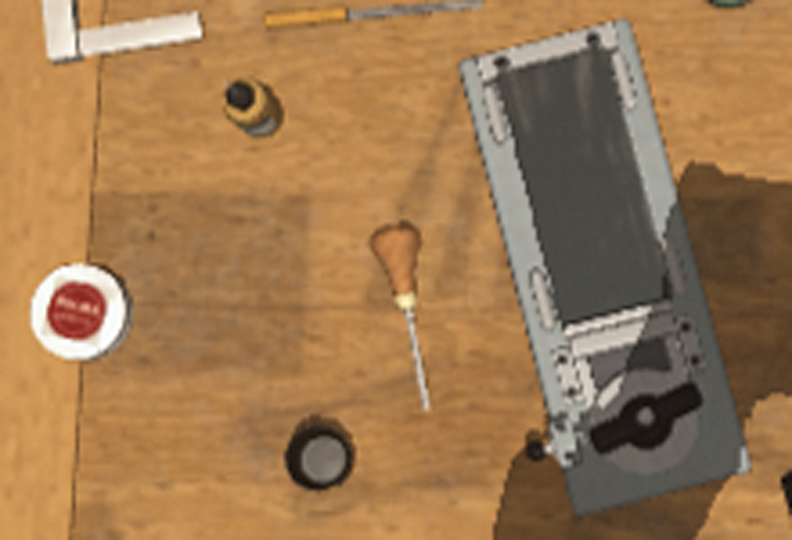

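View pics/t12d.png

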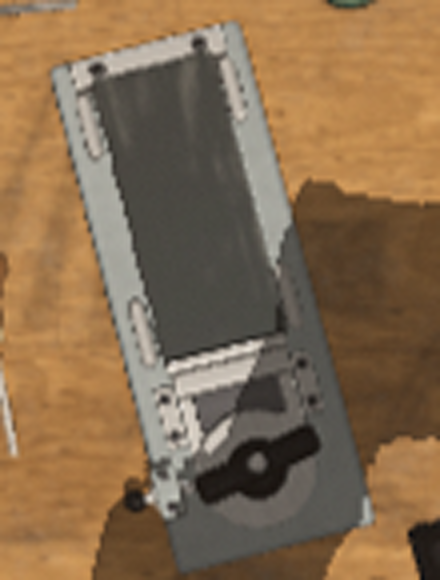

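View pics/s12c.png

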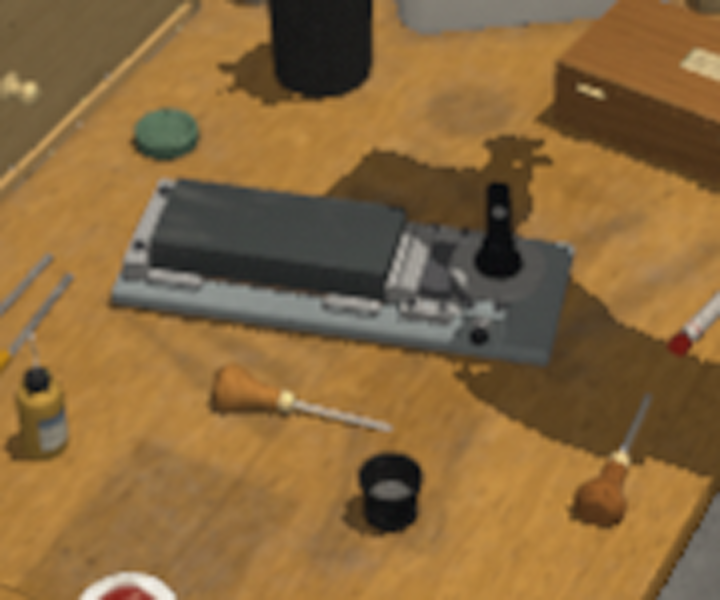

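The button moved from (126,495) to (135,497) in the top crop, about 5 mm inward. The bar lies from (198,493) to (318,433), roughly 1.38–1.40 rad, and the stone is against the end stop. As a last number check before handing in, I'll compute the knob angle and the tin and loupe positions.

```bash
python3 - <<'E'
from trn import *
H=lambda x,y,z:plane('top',[265+x/4-.4,165+y/4-.4],z)[0]
d=H(317,436,.078)-H(200,492,.078); print('knob',YH-np.arctan2(d[1],d[0]))
T=lambda x,y,z:plane('top',[150+x/3.6-.4,165+y/3.6-.4],z)[0].round(4)
print('tin',T(80,311,.022),'loupe',T(321,456,.032))
print('btn top mv mm',1000*np.linalg.norm(H(135,497,.033)-H(126,495,.033)))
st(); close_job()
E
```

```text
knob 1.3806123357775775
tin [0.5437 0.3483 0.022 ] loupe [0.4602 0.2001 0.032 ]
btn top mv mm 4.777860197420203
 t35.70 tcp [ 0.45 -0.12  0.25] F [-1.4  0.8  0.4] T [-0.    0.01  0.04] w0.0854 q7 -1.130
the job is handed in; nothing more can be done
```

The stone holder is ready and I handed the job in at 35.7 s. I turned the knob back to its open stop, then lifted the graver out by its handle and laid it flat on the bench between the holder and the loupe. I set the stone down in steps under force checks and let go, then turned the knob clockwise until the pawl dropped. After that the gripper let go and backed off.

**What the last pictures showed**
- **Knob:** it stayed where I left it after release, measuring about 1.38 rad. That is 0.02 under the nominal 1.40 and inside the play.
- **Pawl:** its button had moved 4.8 mm inward, against 5 mm for a full drop.
- **Stone:** it lies flat between the guides, with the jaw against it and its far end at the end stop.
- **Other things:** the tin and loupe are within about 1 mm of where they started. The bottle, pen pot and box look unmoved by eye.

**Two checks disagreed or fell short**
- **Missed pawl drop:** my automatic check on the button in the side view did not show it clearly. I turned the gripper about 0.1 rad further than needed, against the stop, reaching about 0.5 N m. I eased the twist off before letting go.
- **Gripper alignment:** on the first grip the gripper sat about 0.1 rad off the bar, so I took the open position from the picture, not from the gripper angle.

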